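# Lock the bayonet filler cap on a fuel cell

## Robot

A 6-joint arm with a two-finger parallel gripper is mounted at the origin on the work surface. World frame = base frame: x ahead of the robot, y to its left, z up, the work surface at z = 0. Lengths are in m, angles in rad, forces in N, time in s.
With the tool pointing down it reaches from about 0.325 to 0.75 m from the base axis. Payload 7.6 kg.
Tool frame: the origin (TCP) lies at the very end of the fingers, on their centre line; the grasp point (between the pads) lies 19 mm behind it; z points along the fingers, y is the line along which they close (so a half turn about z gives the same grasp; the last joint's range is limited). The gripper opens to 85 mm and grips with 20 to 120 N. Pads are 22 mm wide; open, the fingers measure 114 mm over their backs; the gripper's body (76 mm by 85 mm) begins 54 mm behind the grasp point. The pads swing forward as they close: fully open they stand 13 mm farther back than shut.
Start: joints at [1.038, 0.052, 1.401, -0, 1.689, -0.07], TCP at [0.234, 0.47, 0.231] pointing down, gripper open.
Joint ranges: [-2.9, 2.9], [-0.91, 2.17], [0.12, 2.37], [-1.06, 4.2], [0.26, 2.73], [-2.93, 2.93]. Speed limits (rad/s): [2.57, 2.57, 3.01, 3.14, 3.14, 3.14].

## Interface

Orientations are given as a unit quaternion [x, y, z, w].
In Python, from rig import robot, snapshot gives the robot as it stands.
- The arm moves only by the tool move_arm, never from a script. Its arguments are lists of equal length, an entry for each row: "rot": the turn, a rotation vector about the tool's x, y, z in degrees, a list of three; "slide": the shift along the tool's x, y, z in mm, a list of three; "claw": the opening, from 0 (shut) to 1 (fully open). In form: {"rot": [[rx, ry, rz], ...], "slide": [[x, y, z], ...], "claw": [claw, ...]}. A call has 1 to 20 rows; each row shifts and turns the commanded pose from where the row before left it, along the tool's axes as they then stand; what a row does not reach is not made up. A row lasts 1/12 s, in which the tool goes at most 41.7 mm and 7.16 degrees, less where a joint would pass 70% of its speed; a pose out of reach is approached as far as the arm can. A call is refused whole if a number of a shift passes 41.7 or a number of a turn 7.16, either way. A call with a gripper value outside its range is refused whole. The fingers move at their own pace and stop on an object; "grip_force" is the grip in N (left out, the last holds). Time passes only in rows, so rows that do not move let the fingers close. It gives the time, the measured TCP pose, the force, the opening and the grip force at its end, in the units of the state.
- robot.get_state(): the state, without advancing time (a new reading comes with each control period).
- snapshot(name): name is "scene" or "top"; returns a dict with "color" (480x640x3 uint8, red, green, blue), "fx", "fy", "cx", "cy" (pixels), "camera_from_world" (4x4, takes a point from world to camera coordinates). Camera axes: x right, y down, z forward; pixel columns grow to the right and rows downward; lengths in m; the calibration is good to about 2 mm. A picture is of the moment at which its call begins. There is no depth.
- robot.hand_in(): hands the job in; it is judged then, once.
The state is a dict: "time_s": time; "joint_positions": joint angles; "joint_vel": joint speeds; "effort": joint torques, N m; "ee_pos": TCP position; "orientation": TCP orientation; "contact_force": force on the tool from outside, world axes, zero at the start; "moment": the same for the moment, N m; "grip_width": opening from 0.0 (shut) to 1.0 (fully open); "finger_force": force on a finger pad.
Only numpy, scipy, OpenCV 4.12 (cv2) and the standard library are available. Lean on these libraries where they do the work, as an engineer would, in place of code of your own. Each camera call takes 0.05 s, during which the arm holds its last target. There are 200 camera calls.

## Task

Fit the red-handled filler cap to the neck of the aluminium fuel tank: turn it until its two lugs find the slots in the neck, push it all the way down against the spring, and twist it clockwise (seen from above) to the stop so that it locks and stays down when you let go. Leave the tape roll, the spanner and the jar where they are.

Things in the scene. Friction and masses are not known exactly. Their poses are not given: they have to be found in the camera images.
- cap_center (a point): Loose filler cap, 66 mm tall, 100 mm across, 0.2 to 0.33 kg, upright on the table. Point: on its axis half-way up, 33 mm above its underside. z up; x along the grip bar and through both lugs. From the underside up: tapered nose (52 mm across, 62 at 8 mm up) that centres it; plug 62 mm across, 8 to 25 mm up; black disc 100 mm across, 25 to 34 mm up. A half turn leaves it the same.
- cap_bar (a point): Middle of the cap's red grip bar, on the cap's axis 50 mm above its underside; axes as the cap's. The bar stands on the disc, is 84 mm long (x), 16 mm wide (y), from 34 to 66 mm up.
- cap_lug (a point): One of the cap's two brass lugs, at its tip: 41 mm from the axis in the cap's +x, 11 mm above the underside. Its twin is opposite, in -x. Each is 15.6 mm wide and spans 8 to 14 mm above the underside.
- filler_mouth (a point): Centre of the tank's filler mouth, in the plane of the neck's top rim, 150 mm above the table; z up, x along the tank's long side. The brass ring has a 66 mm bore and two opposite slots, 21 mm wide, for the lugs. The line through the slots is NOT reported: it lies within 0.42 rad either side of this x axis, to be felt or seen from above. Lugs fit within about 0.06 rad.
- neck_foot (a point): Foot of the filler neck, on its axis, 40 mm below the rim; fixed. The neck is 100 mm across. Heights of the cap's centre above the RIM: 25 mm with the lugs on top of the ring beside the slots (it can be turned there, nose in the bore); 19 mm dropped into the slots, on a sprung plate that bears its weight (slot walls stop turning); 8 mm pushed down until the disc meets the rim.
- tank_top (a point): Middle of the top of the fixed aluminium fuel tank, 260 (x) x 200 (y) x 110 mm high; 30 mm in +x from the neck's axis. Spring under the cap: 5 N at 19 mm, 0.7 N more per mm, 13 N at the bottom. Below 11 mm the lugs clear two ridges and the cap turns clockwise (from above) only, 0.7 rad to the pockets, 0.77 to the stop; let up there, it rests locked at 14 mm. Else it springs back.
- tape_mid (a point): Bystander: roll of yellow tape lying flat, 104 mm across, 36 mm high; the point is at its middle. Leave alone.
- spanner_grip (a point): Bystander: steel spanner lying flat, 190 mm long; the point is on its handle. Leave alone.
- jar_mid (a point): Bystander: amber jar with an orange lid, 72 mm across, 100 mm high; the point is at its middle. Leave alone.
There are look-alikes about, which are no part of the job. Leave any blue, pink or purple look-alike of the part that bears cap_center alone.

How it is judged:
On the way, in this order (a step that is already met when the one before it is completed fails the run):
1. the cap is over or on the mouth, upright, lugs not yet in the slots (centre within 30 mm of the mouth's axis, 21 to 80 mm above the rim) (horizontal distance between cap_center and filler_mouth below 0.03 m and z of cap_center in the frame of filler_mouth between 0.021 and 0.08 m and angle between cap_center's own z axis and vertical below 0.3 rad), for 0.1 s.
2. the cap is pushed down against its spring until the lugs are below the ridges (centre less than 11.8 mm above the rim) (horizontal distance between cap_center and filler_mouth below 0.004 m and z of cap_center in the frame of filler_mouth below 0.0118 m and angle between cap_center's own z axis and vertical below 0.1 rad), for 0.05 s.
At the end, for the whole second after the job is handed in: The released cap rests locked in the neck: its centre 12.2 to 16.2 mm above the rim (lugs lifted into their pockets), within 4 mm of the mouth's axis, upright within 0.05 rad, at rest; tape roll, spanner and jar not moved more than 25 mm (z of cap_center in the frame of filler_mouth between 0.0122 and 0.0162 m and horizontal distance between cap_center and filler_mouth below 0.004 m and angle between cap_center's own z axis and vertical below 0.05 rad and linear speed of cap below 0.01 m/s); the robot touches nothing.
It fails at once if a bystander (tape roll, spanner or jar) is pushed more than 25 mm or knocked over (distance of any of tape_mid, spanner_grip, jar_mid from where it was at the start of the episode above 0.025 m).
It also fails if it takes over 61 s, if anything falls off the work surface, if the arm or the gripper's body presses on something with over 40 N, if the wrist force passes 120 N, or if a joint passes its speed limit or range.

## Working session

There is one attempt and no reset: what is moved stays moved. The work goes in short steps, Python scripts to look and compute and a tool call to move; the robot and the scene stay as the last step left them, time stands still between calls to the robot, and variables do not carry over. Pictures are saved under pics/ and viewed, at most 10 in all, crops included, and the job is handed in when it is done.

Besides the shell and the picture viewer there is one more tool, called after "Call:" as name(argument=value, ...), one argument or row to a line, values as JSON. move_arm: Moves the arm, as the interface text tells. Its arguments: {"type":"object","properties":{"rot":{"type":"array","items":{"type":"array","items":{"type":"number"}}},"slide":{"type":"array","items":{"type":"array","items":{"type":"number"}}},"claw":{"type":"array","items":{"type":"number"}},"grip_force":{"type":"number"}},"required":["rot","slide","claw"]}

```bash
mkdir -p pics; ls
python3 - <<'E'
from rig import robot, snapshot
import cv2,numpy as np
for n in("scene","top"):
    s=snapshot(n); cv2.imwrite(f"pics/{n}0.png",s["color"][:,:,::-1]); print(n,s["fx"],s["cx"],s["cy"]);print(np.round(s["camera_from_world"],4).tolist())
print(robot.get_state())
E
```

```text
pics
scene 595.1102787008608 316.099423481593 244.75336783598758
[[0.6287, 0.7776, -0.0107, -0.1834], [0.5916, -0.4872, -0.6424, -0.2389], [-0.5047, 0.3976, -0.7663, 1.5852], [0.0, 0.0, 0.0, 1.0]]
top 550.4454216117163 313.48835204755966 239.44691473752405
[[-0.0144, -0.9999, -0.0057, -0.1256], [-0.9748, 0.0154, -0.2227, 0.4962], [0.2228, 0.0023, -0.9749, 1.0811], [0.0, 0.0, 0.0, 1.0]]
{'time_s': 0.1, 'joint_positions': array([ 1.03769427e+00,  5.27723875e-02,  1.40161724e+00, -3.74071112e-05,
        1.68857925e+00, -7.02675697e-02]), 'joint_vel': array([ 0.00054754, -0.00134136, -0.00355345, -0.00160197, -0.00035201,
        0.00051349]), 'effort': array([ 1.31785575e-03, -3.82581353e+01, -3.60984278e+01,  3.54507847e-05,
        4.74210668e-03, -3.29279567e-05]), 'ee_pos': array([0.23424559, 0.46955246, 0.23056037]), 'orientation': array([ 2.29359291e-01,  9.73341585e-01, -6.62555695e-04, -1.86722155e-04]), 'contact_force': array([ 0.41510406,  0.60120913, -0.56193227]), 'moment': array([-0.04182268, -0.0088974 ,  0.05824815]), 'finger_force': 0.0, 'grip_width': 0.9991949830114609}
```

View pics/scene0.png

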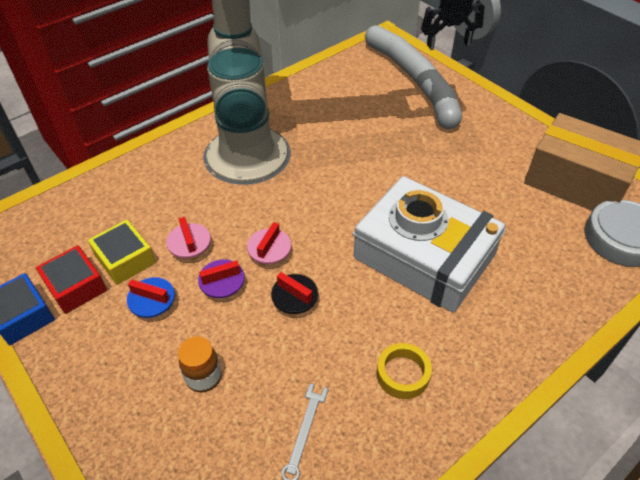

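View pics/top0.png

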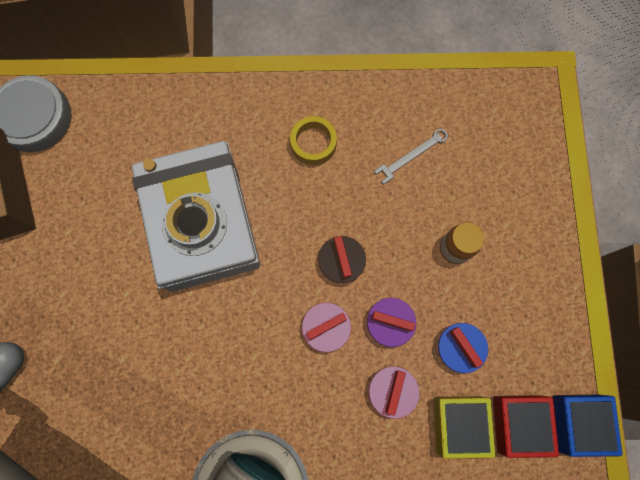

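The black-disc cap is at top (342,259) and scene (295,293). The neck is at top (190,220) and scene (420,208). Next I measure both and zoom in on the neck and cap.

```bash
cat > h.py <<'E'
from rig import robot, snapshot
import cv2,numpy as np
from scipy.spatial.transform import Rotation as R
def ray(s,p):
    T=np.array(s["camera_from_world"]); d=T[:3,:3].T@np.array([(p[0]-s["cx"])/s["fx"],(p[1]-s["cy"])/s["fy"],1]); return -T[:3,:3].T@T[:3,3],d/np.linalg.norm(d)
def plane(s,p,z):
    o,d=ray(s,p); return o+d*(z-o[2])/d[2]
def tri(a,p,b,q):
    o1,d1=ray(a,p);o2,d2=ray(b,q); t=np.linalg.lstsq(np.c_[d1,-d2],o2-o1,rcond=None)[0]
    x,y=o1+t[0]*d1,o2+t[1]*d2; return (x+y)/2,np.linalg.norm(x-y)
def proj(s,P):
    c=s["camera_from_world"]@np.r_[P,1]; return s["fx"]*c[0]/c[2]+s["cx"],s["fy"]*c[1]/c[2]+s["cy"]
def blob(s,hsv,c,r):
    h=cv2.cvtColor(s["color"],cv2.COLOR_RGB2HSV); m=np.zeros(h.shape[:2],np.uint8)
    for lo,hi in hsv: m|=cv2.inRange(h,lo,hi)
    k=np.zeros_like(m); cv2.circle(k,c,r,255,-1); m&=k
    cs=cv2.findContours(m,cv2.RETR_EXTERNAL,cv2.CHAIN_APPROX_NONE)[0]
    return max(cs,key=cv2.contourArea)
RED=[((0,150,90),(6,255,255)),((174,150,90),(180,255,255))]
E
python3 - <<'E'
from h import *
S,T=snapshot("scene"),snapshot("top")
for s,c,r,n in((T,(342,259),30,'T'),(S,(295,288),30,'S')):
    b=blob(s,RED,c,r); print(n,"red",cv2.contourArea(b),cv2.boundingRect(b),cv2.minAreaRect(b))
    d=blob(s,[((0,0,0),(180,255,60))],c,38); print("disc",cv2.fitEllipse(cv2.convexHull(d)))
BR=[((8,90,120),(30,255,255))]
o=[]
for s,c,r,n in((T,(190,219),27,'T'),(S,(420,207),27,'S')):
    b=blob(s,BR,c,r); e=cv2.fitEllipse(cv2.convexHull(b)); print(n,"ring",e); o.append(e[0])
print(tri(T,o[0],S,o[1]))
a=cv2.resize(T["color"][180:260,145:235],None,fx=6,fy=6,interpolation=2)
b=cv2.resize(S["color"][165:245,375:465],None,fx=6,fy=6,interpolation=2)
c=np.hstack([a,b]);c=cv2.resize(c,(800,356));cv2.imwrite("pics/neck.png",c[:,:,::-1])
E
```

```text
T red 278.0 (334, 236, 18, 41) ((342.4377746582031, 256.0166015625), (40.58186721801758, 7.923126220703125), 75.0685806274414)
disc ((337.0899353027344, 261.95648193359375), (10.500164985656738, 41.14691162109375), 162.80300903320312)
S red 450.5 (277, 272, 35, 31) ((293.44635009765625, 286.5829162597656), (40.20059585571289, 13.531895637512207), 32.905242919921875)
disc ((294.3141784667969, 293.93597412109375), (39.060298919677734, 45.6496696472168), 85.89896392822266)
T ring ((185.23667907714844, 217.35792541503906), (39.53223419189453, 48.97373580932617), 179.88504028320312)
S ring ((423.83154296875, 201.87501525878906), (21.885347366333008, 38.49536895751953), 110.56129455566406)
(array([0.51714237, 0.10876078, 0.16100724]), np.float64(0.001307956676008778))
```

View pics/neck.png

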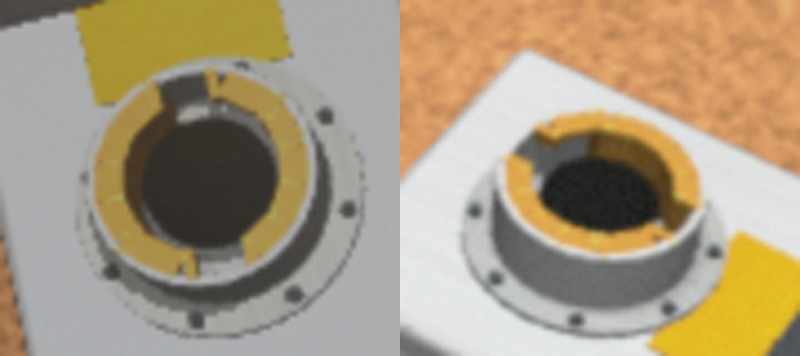

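The crop shows the slots in the top view, upper about panel (184,77) and lower about (219,271). The ring centre is about (201,175) in the left panel and (602,181) in the right.

Run:
```python
from h import *
S,T=snapshot("scene"),snapshot("top")
k=400/90
t=lambda x,y:(145+x/k-.5+.0,180+y/k-.5)
print("mouth",tri(T,t(201,175),S,(375+(602-400)/k-.5,165+181/k-.5)))
u,l=plane(T,t(184,77),.15),plane(T,t(219,271),.15); print("slots mid",(u+l)/2,np.arctan2(*(u-l)[1::-1]))
# ring mask in rectified top plane: slot directions by colour along circle r=42mm
h=cv2.cvtColor(T["color"],cv2.COLOR_RGB2HSV)
c=plane(T,t(201,175),.15);print(c)
for r in(.037,.040,.043):
  a=np.radians(np.arange(0,360,3)); 
  print(r,''.join('#' if (lambda v:h[int(round(v[1])),int(round(v[0])),1]>100)(proj(T,c+[r*np.cos(x),r*np.sin(x),0])) else '.' for x in a))
for z in (.11,):
  # tank top edges
  p=[plane(T,q,z) for q in((138,196),(152,277),(238,184),(256,261))]; print("tank yaw",[np.arctan2(*(p[i]-p[i+1])[1::-1]) for i in(0,2)])
a=cv2.resize(T["color"][225:295,305:380],None,fx=5.333,fy=5.333,interpolation=0)
b=cv2.resize(S["color"][255:325,257:332],None,fx=5.333,fy=5.333,interpolation=0)
cv2.imwrite("pics/cap.png",np.hstack([a,b])[:,:,::-1])
```

```text
mouth (array([0.51533745, 0.10105783, 0.15486258]), np.float64(4.873755966766748e-05))
slots mid [0.51748357 0.10206207 0.15      ] 0.20650003404370032
[0.51664512 0.10217788 0.15      ]
0.037 .........###################################################...........################################################.
0.04 .........###################################################..........##################################################
0.043 #........################################################.###..........##############################################.##
tank yaw [np.float64(0.2180829319120079), np.float64(0.23361672827951827)]
```

View pics/cap.png

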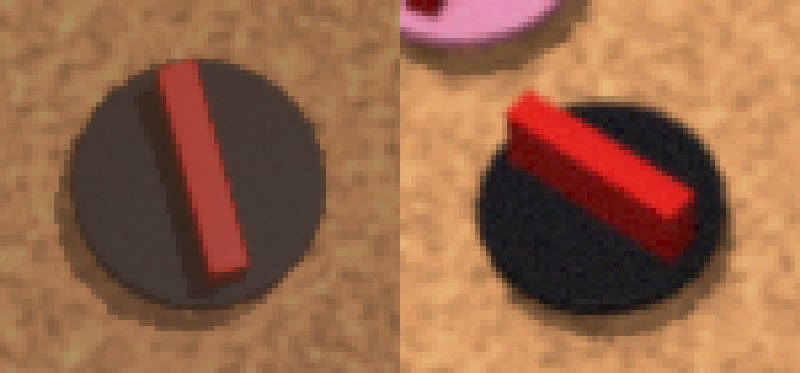

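The crop shows the cap's bar. Top-face centre is at panel (203,168) in the top view and (600,153) in the scene view, with end midpoints (178,62) and (228,273).

Run:
```python
from h import *
S,T=snapshot("scene"),snapshot("top")
k=5.3333
t=lambda x,y:(305+x/k-.5,225+y/k-.5)
s=lambda x,y:(257+(x-400)/k-.5,255+y/k-.5)
P,e=tri(T,t(203,168),S,s(600,153));print("bar top",P,e)
u,l=plane(T,t(178,62),.066),plane(T,t(228,273),.066); print((u+l)/2,u-l,np.degrees(np.arctan2(*(u-l)[1::-1])))
u,l=plane(S,s(519,102),.066),plane(S,s(681,204),.066); print((u+l)/2,u-l,np.degrees(np.arctan2(*(u-l)[1::-1])))
print("disc",plane(T,t(198,183),.034))
print(R.from_quat(robot.get_state()["orientation"]).as_matrix().round(4))
```

```text
bar top [ 0.45601871 -0.19106693  0.06952747] 0.001000672082683906
[ 0.45698449 -0.19161249  0.066     ] [0.0821435  0.01688922 0.        ] 11.618459202122294
[ 0.45359736 -0.18927309  0.066     ] [-0.0786962  -0.01867852  0.        ] -166.64793382620633
disc [ 0.45678357 -0.19119314  0.034     ]
[[-8.948e-01  4.464e-01 -1.000e-04]
 [ 4.464e-01  8.948e-01 -2.000e-04]
 [ 0.000e+00 -2.000e-04 -1.000e+00]]
```

Plan: the cap is at about (0.456, -0.191) with yaw 12°, and the mouth at (0.5165, 0.102) with slots at yaw about 12.4°. I turn the tool −38.8° first, then move above the cap.

Call:
move_arm(
  rot=[
    [0,0,-6.5],
    [0,0,-6.5],
    [0,0,-6.5],
    [0,0,-6.5],
    [0,0,-6.5],
    [0,0,-6.3],
  ],
  slide=[
    [0,0,0],
    [0,0,0],
    [0,0,0],
    [0,0,0],
    [0,0,0],
    [0,0,0],
  ],
  claw=[1,1,1,1,1,1],
)

```text
time_s: 0.9
ee_pos: [0.2344, 0.4698, 0.2313]
orientation: [-0.11, 0.994, 0.0, 0.0]
contact_force: [-0.6, -0.4, 0.0]
grip_width: 1.003
finger_force: 0.0
```

Call:
move_arm(
  rot=[
    [0,0,0],
    [0,0,0],
    [0,0,0],
    [0,0,0],
    [0,0,0],
    [0,0,0],
    [0,0,0],
    [0,0,0],
    [0,0,0],
    [0,0,0],
    [0,0,0],
    [0,0,0],
    [0,0,0],
    [0,0,0],
    [0,0,0],
    [0,0,0],
    [0,0,0],
    [0,0,0],
    [0,0,0],
    [0,0,0],
  ],
  slide=[
    [-4.3,-38.5,0],
    [-4.3,-38.5,0],
    [-4.3,-38.5,0],
    [-4.3,-38.5,0],
    [-4.3,-38.5,0],
    [-4.3,-38.5,0],
    [-4.3,-38.5,0],
    [-4.3,-38.5,0],
    [-4.3,-38.5,0],
    [-4.3,-38.5,0],
    [-4.3,-38.5,0],
    [-4.3,-38.5,0],
    [-4.3,-38.5,0],
    [-4.3,-38.5,0],
    [-4.3,-38.5,0],
    [-4.3,-38.5,0],
    [-4.3,-38.5,0],
    [-4.3,-38.5,0],
    [0,0,40],
    [0,0,40],
  ],
  claw=[1,1,1,1,1,1,1,1,1,1,1,1,1,1,1,1,1,1,1,1],
)

```text
time_s: 2.57
ee_pos: [0.459, -0.1936, 0.1524]
orientation: [-0.105, 0.994, -0.002, 0.002]
contact_force: [-0.2, -0.2, -0.5]
grip_width: 1.001
finger_force: 0.0
```

```bash
cat >> h.py <<'E'
def st(target=None,yaw=None):
    s=robot.get_state(); M=R.from_quat(s["orientation"]).as_matrix()
    print("t",s["time_s"],"p",s["ee_pos"].round(4),"yaw_y",np.degrees(np.arctan2(M[1,1],M[0,1])).round(2),"tilt",M[:,2].round(4),"F",s["contact_force"].round(1),"M",s["moment"].round(2),"g",round(s["grip_width"],3),round(s["finger_force"],1),"q6",s["joint_positions"][5].round(2))
    if target is not None: print("slide mm",(M.T@(np.array(target)-s["ee_pos"])*1e3).round(1))
E
python3 -c "
from h import *
st([.456,-.191,.040])"
```

```text
t 2.5667 p [ 0.459  -0.1936  0.1524] yaw_y 102.1 tilt [ 0.0053 -0.0027 -1.    ] F [-0.2 -0.2 -0.5] M [ 0.04  0.   -0.  ] g 1.001 0.0 q6 -2.26
slide mm [  2.9   3.6 112.3]
```

Call:
move_arm(
  rot=[
    [0,0,0],
    [0,0,0],
    [0,0,0],
    [0,0,0],
    [0,0,0],
    [0,0,0],
    [0,0,0],
  ],
  slide=[
    [0,0,20],
    [0,0,20],
    [0,0,20],
    [0,0,20],
    [0,0,15],
    [0,0,15],
    [0,0,0],
  ],
  claw=[1,1,1,1,1,1,1],
)

```text
time_s: 3.15
ee_pos: [0.4556, -0.19, 0.0381]
orientation: [-0.107, 0.994, 0.002, -0.002]
contact_force: [-0.5, 0.2, 0.3]
grip_width: 1.001
finger_force: 0.0
```

```bash
python3 -c "
from h import *
st([.456,-.191,.040])
S=snapshot('scene');T=snapshot('top')
a=cv2.resize(T['color'][205:315,285:400],(400,383));b=cv2.resize(S['color'][220:330,237:352],(400,383))
cv2.imwrite('pics/grasp.png',np.hstack([a,b])[:,:,::-1])"
```

```text
t 3.15 p [ 0.4556 -0.19    0.0381] yaw_y 102.28 tilt [-0.005   0.0026 -1.    ] F [-0.5  0.2  0.3] M [-0.    0.02  0.01] g 1.001 0.0 q6 -2.26
slide mm [-0.1 -1.1 -1.9]
```

View pics/grasp.png

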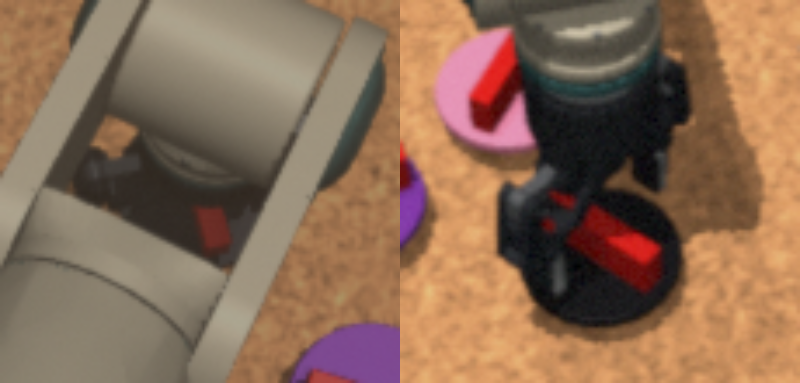

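The fingers straddle the bar of the black-disc cap, one on each side. I raise 2 mm and close.

Call:
move_arm(
  rot=[
    [0,0,0],
    [0,0,0],
    [0,0,0],
    [0,0,0],
    [0,0,0],
    [0,0,0],
    [0,0,0],
    [0,0,0],
    [0,0,0],
    [0,0,0],
    [0,0,0],
    [0,0,0],
  ],
  slide=[
    [0,0,-2],
    [0,0,0],
    [0,0,0],
    [0,0,0],
    [0,0,0],
    [0,0,0],
    [0,0,0],
    [0,0,0],
    [0,0,0],
    [0,0,0],
    [0,0,0],
    [0,0,0],
  ],
  claw=[1,0,0,0,0,0,0,0,0,0,0,0],
  grip_force=80,
)

```text
time_s: 4.25
ee_pos: [0.4576, -0.191, 0.0436]
orientation: [-0.107, 0.994, -0.0, 0.0]
contact_force: [0.8, -0.7, 5.0]
grip_width: 0.17
finger_force: 79.2
```

Call:
move_arm(
  rot=[
    [0,0,0],
    [0,0,0],
    [0,0,0],
    [0,0,0],
    [0,0,0],
    [0,0,0],
    [0,0,0],
    [0,0,0],
    [0,0,0],
    [0,0,0],
    [0,0,0],
  ],
  slide=[
    [0,0,-10],
    [0,0,-20],
    [0,0,-20],
    [0,0,-20],
    [0,0,-20],
    [0,0,-20],
    [0,0,-20],
    [0,0,-20],
    [0,0,-20],
    [0,0,0],
    [0,0,0],
  ],
  claw=[0,0,0,0,0,0,0,0,0,0,0],
)

```text
time_s: 5.17
ee_pos: [0.4575, -0.1909, 0.2135]
orientation: [-0.107, 0.994, -0.0, 0.0]
contact_force: [-0.1, 1.3, -2.4]
grip_width: 0.166
finger_force: 78.6
```

```bash
python3 -c "
from h import *
st([.5165,.102,.215])
S=snapshot('scene')
cv2.imwrite('pics/lift.png',S['color'][150:350,200:500,::-1])"
```

```text
t 5.1667 p [ 0.4575 -0.1909  0.2135] yaw_y 102.29 tilt [ 1.e-03 -3.e-04 -1.e+00] F [-0.1  1.3 -2.4] M [ 0.01 -0.03 -0.04] g 0.166 78.6 q6 -2.26
slide mm [-119.9  273.6   -1.5]
```

View pics/lift.png

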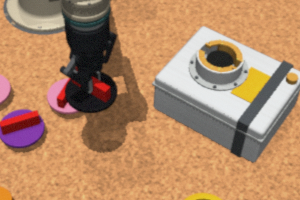

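The cap is held and lifted clear. Next is the carry to above the mouth.

Call:
move_arm(
  rot=[
    [0,0,0],
    [0,0,0],
    [0,0,0],
    [0,0,0],
    [0,0,0],
    [0,0,0],
    [0,0,0],
    [0,0,0],
    [0,0,0],
    [0,0,0],
    [0,0,0],
    [0,0,0],
    [0,0,0],
    [0,0,0],
  ],
  slide=[
    [0,0,-12],
    [-12.1,27.4,0],
    [-12.1,27.4,0],
    [-12.1,27.4,0],
    [-12.1,27.4,0],
    [-12.1,27.4,0],
    [-12.1,27.4,0],
    [-12.1,27.4,0],
    [-12.1,27.4,0],
    [-12.1,27.4,0],
    [-12.1,27.4,0],
    [0,0,0],
    [0,0,0],
    [0,0,0],
  ],
  claw=[0,0,0,0,0,0,0,0,0,0,0,0,0,0],
)

```text
time_s: 6.38
ee_pos: [0.517, 0.1024, 0.2246]
orientation: [-0.107, 0.994, -0.0, -0.001]
contact_force: [-0.2, -0.6, -2.4]
grip_width: 0.168
finger_force: 78.8
```

```bash
python3 -c "
from h import *
st([.5175,.102,.20])
S=snapshot('scene');T=snapshot('top')
a=cv2.resize(T['color'][160:280,125:250],(400,384));b=cv2.resize(S['color'][140:260,360:485],(400,384))
cv2.imwrite('pics/over.png',np.hstack([a,b])[:,:,::-1])"
```

```text
t 6.3833 p [0.517  0.1024 0.2246] yaw_y 102.3 tilt [-1.7e-03 -5.0e-04 -1.0e+00] F [-0.2 -0.6 -2.4] M [-0.04  0.02 -0.02] g 0.168 78.8 q6 -1.66
slide mm [-0.4 -0.4 24.6]
```

View pics/over.png

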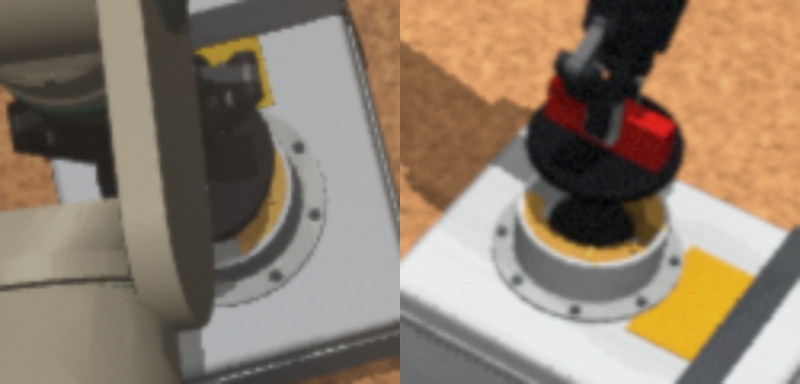

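The picture shows the cap held level over the neck, with the disc spanning scene panel x 527–683. I check its column against the expected position.

```bash
python3 -c "
from h import *
S=snapshot('scene')
for P in((.5155,.1024,.2105),(.517,.1024,.2105),(.5165,.102,.15)):
  print((np.array(proj(S,P))-[359.5,139.5])*3.2+[400,0])"
```

```text
[605.91516995 148.50673894]
[607.62411553 149.79227115]
[594.77839229 215.79432418]
```

Call:
move_arm(
  rot=[
    [0,0,0],
    [0,0,0],
    [0,0,0],
    [0,0,0],
    [0,0,0],
    [0,0,0],
    [0,0,0],
    [0,0,0],
    [0,0,0],
  ],
  slide=[
    [0,0,10],
    [0,0,10],
    [0,0,8],
    [0,0,2],
    [0,0,2],
    [0,0,2],
    [0,0,2],
    [0,0,0],
    [0,0,0],
  ],
  claw=[0,0,0,0,0,0,0,0,0],
)

```text
time_s: 7.28
ee_pos: [0.5174, 0.1026, 0.1895]
orientation: [-0.107, 0.994, 0.0, 0.0]
contact_force: [-0.6, 0.7, -1.7]
grip_width: 0.167
finger_force: 78.8
```

Call:
move_arm(
  rot=[
    [0,0,0],
    [0,0,0],
    [0,0,0],
    [0,0,0],
    [0,0,0],
    [0,0,0],
  ],
  slide=[
    [0,0,1],
    [0,0,1],
    [0,0,1],
    [0,0,1],
    [0,0,0],
    [0,0,0],
  ],
  claw=[0,0,0,0,0,0],
)

```text
time_s: 7.78
ee_pos: [0.5173, 0.1026, 0.1852]
orientation: [-0.107, 0.994, 0.0, -0.0]
contact_force: [0.0, -1.1, -1.1]
grip_width: 0.166
finger_force: 78.8
```

```bash
python3 -c "
from h import *
st([.5175,.102,.18])"
```

```text
t 7.7833 p [0.5173 0.1026 0.1852] yaw_y 102.28 tilt [-1.e-04  1.e-04 -1.e+00] F [ 0.  -1.1 -1.1] M [ 0.03 -0.02  0.02] g 0.166 78.8 q6 -1.66
slide mm [-0.  -0.6  5.2]
```

No lateral contact. I continue down in 1 mm steps.

Call:
move_arm(
  rot=[
    [0,0,0],
    [0,0,0],
    [0,0,0],
    [0,0,0],
    [0,0,0],
  ],
  slide=[
    [0,0,1],
    [0,0,1],
    [0,0,1],
    [0,0,0],
    [0,0,0],
  ],
  claw=[0,0,0,0,0],
)

```text
time_s: 8.2
ee_pos: [0.5173, 0.1026, 0.1822]
orientation: [-0.107, 0.994, 0.0, -0.0]
contact_force: [-0.3, -0.0, -2.5]
grip_width: 0.169
finger_force: 78.8
```

```bash
python3 -c "
from h import *
st([.5175,.102,.18])"
```

```text
t 8.2 p [0.5173 0.1026 0.1822] yaw_y 102.28 tilt [-2.e-04  0.e+00 -1.e+00] F [-0.3 -0.  -2.5] M [ 0.01  0.02 -0.01] g 0.169 78.8 q6 -1.66
slide mm [-0.1 -0.6  2.2]
```

Call:
move_arm(
  rot=[
    [0,0,0],
    [0,0,0],
    [0,0,0],
    [0,0,0],
    [0,0,0],
    [0,0,0],
  ],
  slide=[
    [0,0,1],
    [0,0,1],
    [0,0,1],
    [0,0,1],
    [0,0,0],
    [0,0,0],
  ],
  claw=[0,0,0,0,0,0],
)

```text
time_s: 8.7
ee_pos: [0.5175, 0.1026, 0.1789]
orientation: [-0.107, 0.994, 0.0, 0.0]
contact_force: [-2.0, 0.3, 2.9]
grip_width: 0.173
finger_force: 79.5
```

```bash
python3 -c "
from h import *
st([.5175,.102,.17])"
```

```text
t 8.7 p [0.5175 0.1026 0.1789] yaw_y 102.28 tilt [ 6.e-04  2.e-04 -1.e+00] F [-2.   0.3  2.9] M [ 0.02  0.33 -0.05] g 0.173 79.5 q6 -1.66
slide mm [ 0.1 -0.6  8.9]
```

The contact height and +5 N match the sprung plate, so the lugs are in the slots. I press on and watch the force.

Call:
move_arm(
  rot=[
    [0,0,0],
    [0,0,0],
    [0,0,0],
    [0,0,0],
    [0,0,0],
    [0,0,0],
  ],
  slide=[
    [0,0,1],
    [0,0,1],
    [0,0,1],
    [0,0,1],
    [0,0,0],
    [0,0,0],
  ],
  claw=[0,0,0,0,0,0],
)

```text
time_s: 9.2
ee_pos: [0.5175, 0.1026, 0.1747]
orientation: [-0.107, 0.994, 0.0, 0.0]
contact_force: [-1.9, -0.5, 4.7]
grip_width: 0.171
finger_force: 79.7
```

```bash
python3 -c "
from h import *
st([.5175,.102,.17])"
```

```text
t 9.2 p [0.5175 0.1026 0.1747] yaw_y 102.29 tilt [ 6.e-04  1.e-04 -1.e+00] F [-1.9 -0.5  4.7] M [-0.07  0.55 -0.01] g 0.171 79.7 q6 -1.66
slide mm [ 0.1 -0.6  4.7]
```

Call:
move_arm(
  rot=[
    [0,0,0],
    [0,0,0],
    [0,0,0],
    [0,0,0],
    [0,0,0],
    [0,0,0],
    [0,0,0],
    [0,0,0],
  ],
  slide=[
    [0,0,1],
    [0,0,1],
    [0,0,1],
    [0,0,1],
    [0,0,1],
    [0,0,1],
    [0,0,0],
    [0,0,0],
  ],
  claw=[0,0,0,0,0,0,0,0],
)

```text
time_s: 9.87
ee_pos: [0.5176, 0.1026, 0.1694]
orientation: [-0.107, 0.994, 0.0, 0.001]
contact_force: [-4.0, -0.8, 8.8]
grip_width: 0.166
finger_force: 80.2
```

```bash
python3 -c "
from h import *
st([.5175,.102,.17])"
```

```text
t 9.8667 p [0.5176 0.1026 0.1694] yaw_y 102.29 tilt [ 1.2e-03  2.0e-04 -1.0e+00] F [-4.  -0.8  8.8] M [-0.13  0.88  0.05] g 0.166 80.2 q6 -1.66
slide mm [ 0.2 -0.6 -0.6]
```

Call:
move_arm(
  rot=[
    [0,0,0],
    [0,0,0],
    [0,0,0],
    [0,0,0],
    [0,0,0],
  ],
  slide=[
    [0.7,0,1],
    [0,0,1],
    [0,0,0.5],
    [0,0,0],
    [0,0,0],
  ],
  claw=[0,0,0,0,0],
)

```text
time_s: 10.28
ee_pos: [0.5175, 0.1026, 0.1686]
orientation: [-0.107, 0.994, 0.0, 0.002]
contact_force: [-6.0, -1.0, 15.8]
grip_width: 0.172
finger_force: 81.5
```

Call:
move_arm(
  rot=[
    [0,0,2.5],
    [0,0,2.5],
    [0,0,2.5],
    [0,0,2.5],
    [0,0,0],
    [0,0,0],
  ],
  slide=[
    [0,0,0],
    [0,0,0],
    [0,0,0],
    [0,0,0],
    [0,0,0],
    [0,0,0],
  ],
  claw=[0,0,0,0,0,0],
)

```text
time_s: 10.78
ee_pos: [0.5182, 0.1024, 0.1686]
orientation: [-0.02, 1.0, 0.0, 0.003]
contact_force: [-0.6, -0.4, 13.3]
grip_width: 0.174
finger_force: 81.1
```

```bash
python3 -c "
from h import *
st([.5175,.102,.17])"
```

```text
t 10.7833 p [0.5182 0.1024 0.1686] yaw_y 92.25 tilt [ 5.8e-03  3.0e-04 -1.0e+00] F [-0.6 -0.4 13.3] M [-0.24  0.44 -0.03] g 0.174 81.1 q6 -1.48
slide mm [ 0.7 -0.4 -1.4]
```

Seated, and turned 10° freely. I continue the twist.

Call:
move_arm(
  rot=[
    [0,0,4],
    [0,0,4],
    [0,0,4],
    [0,0,4],
    [0,0,4],
    [0,0,4],
    [0,0,4],
    [0,0,0],
    [0,0,0],
  ],
  slide=[
    [0,0,0],
    [0,0,0],
    [0,0,0],
    [0,0,0],
    [0,0,0],
    [0,0,0],
    [0,0,0],
    [0,0,0],
    [0,0,0],
  ],
  claw=[0,0,0,0,0,0,0,0,0],
)

```text
time_s: 11.53
ee_pos: [0.5183, 0.1021, 0.1686]
orientation: [0.223, 0.975, 0.001, 0.003]
contact_force: [-0.8, -2.4, 14.9]
grip_width: 0.165
finger_force: 81.1
```

Call:
move_arm(
  rot=[
    [0,0,2],
    [0,0,2],
    [0,0,2],
    [0,0,2],
    [0,0,0],
    [0,0,0],
  ],
  slide=[
    [0,0,0],
    [0,0,0],
    [0,0,0],
    [0,0,0],
    [0,0,0],
    [0,0,0],
  ],
  claw=[0,0,0,0,0,0],
)

```text
time_s: 12.03
ee_pos: [0.5178, 0.1015, 0.1686]
orientation: [0.289, 0.957, -0.0, 0.002]
contact_force: [-5.1, -6.4, 15.9]
grip_width: 0.167
finger_force: 89.7
```

```bash
python3 -c "
from h import *
st([.5175,.102,.17])"
```

```text
t 12.0333 p [0.5178 0.1015 0.1686] yaw_y 56.41 tilt [ 0.0045 -0.0021 -1.    ] F [-5.1 -6.4 15.9] M [-1.11  0.87  1.73] g 0.167 89.7 q6 -0.86
slide mm [ 0.5  0.2 -1.4]
```

The stop is felt: Mz is 1.7 N·m after 46°. I ease up to the pocket height and check whether it locks.

Call:
move_arm(
  rot=[
    [0,0,-1],
    [0,0,0],
    [0,0,0],
    [0,0,0],
    [0,0,0],
    [0,0,0],
    [0,0,0],
    [0,0,0],
    [0,0,0],
  ],
  slide=[
    [0,0,0],
    [0,0,-1],
    [0,0,-1],
    [0,0,-1],
    [0,0,-1],
    [0,0,-1],
    [0,0,-1],
    [0,0,0],
    [0,0,0],
  ],
  claw=[0,0,0,0,0,0,0,0,0],
)

```text
time_s: 12.78
ee_pos: [0.5173, 0.1018, 0.1702]
orientation: [0.281, 0.96, -0.001, 0.001]
contact_force: [5.7, -3.3, -6.0]
grip_width: 0.168
finger_force: 81.1
```

Call:
move_arm(
  rot=[
    [0,0,0],
    [0,0,0],
    [0,0,0],
    [0,0,0],
  ],
  slide=[
    [0,0,-1],
    [0,0,-1],
    [0,0,0],
    [0,0,0],
  ],
  claw=[0,0,0,0],
)

```text
time_s: 13.12
ee_pos: [0.5172, 0.1018, 0.1719]
orientation: [0.281, 0.96, -0.001, 0.0]
contact_force: [6.5, -3.1, -7.8]
grip_width: 0.165
finger_force: 81.0
```

```bash
python3 -c "
from h import *
st([.5175,.102,.17])"
```

```text
t 13.1167 p [0.5172 0.1018 0.1719] yaw_y 57.38 tilt [ 3.0e-04 -1.7e-03 -1.0e+00] F [ 6.5 -3.1 -7.8] M [-0.54 -1.14  1.23] g 0.165 81.0 q6 -0.88
slide mm [-0.1  0.3  1.9]
```

The upward motion is held by friction against the stop, since Mz is still 1.2. I relieve the twist a little more.

Call:
move_arm(
  rot=[
    [0,0,-0.7],
    [0,0,-0.7],
    [0,0,0],
    [0,0,0],
    [0,0,0],
  ],
  slide=[
    [0,0,0],
    [0,0,0],
    [0,0,0],
    [0,0,0],
    [0,0,0],
  ],
  claw=[0,0,0,0,0],
)

```text
time_s: 13.53
ee_pos: [0.5172, 0.1018, 0.1736]
orientation: [0.27, 0.963, -0.0, 0.001]
contact_force: [3.3, -4.6, -1.2]
grip_width: 0.168
finger_force: 79.2
```

```bash
python3 -c "
from h import *
st([.5175,.102,.17])"
```

```text
t 13.5333 p [0.5172 0.1018 0.1736] yaw_y 58.65 tilt [ 0.0012 -0.0012 -1.    ] F [ 3.3 -4.6 -1.2] M [-0.77 -0.75  0.48] g 0.168 79.2 q6 -0.9
slide mm [-0.2  0.3  3.6]
```

Call:
move_arm(
  rot=[
    [0,0,0],
    [0,0,0],
    [0,0,0],
    [0,0,0],
    [0,0,0],
  ],
  slide=[
    [0,0,-1],
    [0,0,-1],
    [0,0,-1],
    [0,0,0],
    [0,0,0],
  ],
  claw=[0,0,0,0,0],
)

```text
time_s: 13.95
ee_pos: [0.5172, 0.1018, 0.1747]
orientation: [0.27, 0.963, -0.001, 0.0]
contact_force: [9.5, -4.2, -10.8]
grip_width: 0.167
finger_force: 78.8
```

```bash
python3 -c "
from h import *
st([.5175,.102,.17])"
```

```text
t 13.95 p [0.5172 0.1018 0.1747] yaw_y 58.64 tilt [ 1.0e-04 -1.2e-03 -1.0e+00] F [  9.5  -4.2 -10.8] M [-0.68 -1.61  0.53] g 0.167 78.8 q6 -0.9
slide mm [-0.2  0.4  4.7]
```

It stops hard at 14 mm, so it is locked. I take off the pull, open and retreat.

Call:
move_arm(
  rot=[
    [0,0,0],
    [0,0,0],
    [0,0,0],
    [0,0,0],
    [0,0,0],
    [0,0,0],
    [0,0,0],
    [0,0,0],
    [0,0,0],
    [0,0,0],
    [0,0,0],
    [0,0,0],
  ],
  slide=[
    [0,0,1.5],
    [0,0,1],
    [0,0,0],
    [0,0,0],
    [0,0,0],
    [0,0,0],
    [0,0,0],
    [0,0,0],
    [0,0,0],
    [0,0,0],
    [0,0,0],
    [0,0,0],
  ],
  claw=[0,0,0,0.1,0.25,0.5,0.8,1,1,1,1,1],
)

```text
time_s: 14.95
ee_pos: [0.5167, 0.1025, 0.1743]
orientation: [0.27, 0.963, 0.0, 0.0]
contact_force: [0.5, 0.4, 0.0]
grip_width: 1.004
finger_force: 0.0
```

Call:
move_arm(
  rot=[
    [0,0,0],
    [0,0,0],
    [0,0,0],
    [0,0,0],
    [0,0,0],
    [0,0,0],
    [0,0,0],
    [0,0,0],
    [0,0,0],
    [0,0,0],
    [0,0,0],
    [0,0,0],
    [0,0,0],
    [0,0,0],
  ],
  slide=[
    [0,0,-10],
    [0,0,-15],
    [0,0,-15],
    [0,0,-15],
    [0,0,-15],
    [0,0,-15],
    [0,0,-15],
    [30,0,0],
    [30,0,0],
    [30,0,0],
    [30,0,0],
    [0,0,0],
    [0,0,0],
    [0,0,0],
  ],
  claw=[1,1,1,1,1,1,1,1,1,1,1,1,1,1],
)

```text
time_s: 16.12
ee_pos: [0.4145, 0.1647, 0.275]
orientation: [0.27, 0.963, 0.0, 0.001]
contact_force: [0.7, 1.0, -0.0]
grip_width: 0.999
finger_force: 0.0
```

```bash
python3 -c "
from h import *
st()
S=snapshot('scene');T=snapshot('top')
a=cv2.resize(T['color'][160:280,125:250],(400,384));b=cv2.resize(S['color'][140:260,360:485],(400,384))
cv2.imwrite('pics/end.png',np.hstack([a,b])[:,:,::-1])"
```

```text
t 16.1167 p [0.4145 0.1647 0.275 ] yaw_y 58.7 tilt [ 1.3e-03  2.0e-04 -1.0e+00] F [ 0.7  1.  -0. ] M [ 0.   -0.04 -0.08] g 0.999 0.0 q6 -0.73
```

View pics/end.png

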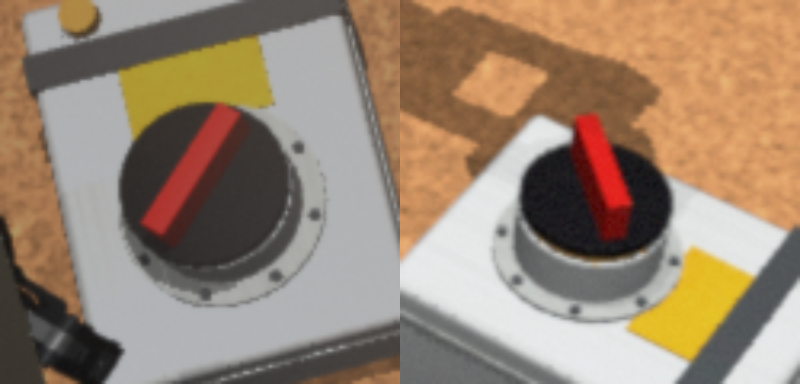

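The cap sits level and low in the neck with its bar turned about 44°, and the gripper is clear. I hand in.

```bash
python3 -c "
from rig import robot
print(robot.hand_in())"
```

```text
the job is handed in; nothing more can be done
None
```

I fitted the filler cap, twisted it to the stop, saw it hold at the 14 mm locked height, let go with the gripper clear, and handed the job in at about 16 s; no verdict came back.

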